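# Free the bayonet cover of the dust-filter pot

### The job

Open the dust-filter pot: turn its blue cover anticlockwise by the orange bar, feeling with light upward pulls for the place where its hidden lugs come free, and lift it off without wrenching it. Set it down gently in the white tray, rim down and bar up, lying flat, and let go. Leave everything else on the bench where it is.

Things in the scene. Friction and masses are not known exactly. Their poses are not given: they have to be found in the camera images.
- pot: Dust-filter pot bolted to the bench: 130 mm square dark base plate, grey cylinder 108 mm across, shoulder 102 mm up, black pipe stub out of the side on its own +x. A neck, 76 mm across over its flange, rises from the shoulder to 126 mm. Origin: centre of the underside, z up.
- pot_rim (a point): Centre of the neck's top, 126 mm above the pot's origin. The neck's top 8 mm are a fixed bayonet flange with two facing gaps, 44 degrees wide. It is hidden under the cover; where the gaps lie differs every time and the pot's yaw does not tell.
- cover: Loose blue round bayonet cover on the pot's neck, 88 mm across, 26 mm high without its bar, 0.19 to 0.34 kg. Origin: centre of the open lower rim, z up; seated, it is 106 mm above the pot's origin. It turns easily, with 2 mm sideways play, and stays where turned. The rim must rise 20 mm to clear the neck.
- cover_bar (a point): Centre of the orange grip bar on the cover, 39 mm above the cover's origin: 64 mm long along the cover's x, 14 mm thick along y, from 26 to 53 mm above the cover's origin.
- cover_lug (a point): One of two facing hidden lugs inside the rim, under the bar's ends, 30 degrees of arc each. Caught under the flange, the cover rises only 2.5 mm. Turned anticlockwise seen from above by an unknown 18 to 94 degrees from the start (give or take 7), the lugs meet the gaps and it lifts straight off. A stop comes 31 degrees past that; clockwise only a stop. Only a light upward pull tells.
- tray: White open square tray, fixed, 160 mm outside, 150 mm inside, walls 22 mm high, floor 5 mm thick. Origin: centre of the underside.
- tray_floor (a point): Centre of the tray's inner floor, 5 mm above the bench. A cover standing there on its rim has its origin at this height.
- ink: Bystander, to be left alone: small amber ink jar with black cap, 34 mm across, 60 tall, between pot and tray. Origin: centre of the underside.
- white_bottle: Bystander, to be left alone: white bottle with orange label, 66 mm across, 170 tall. Origin: centre of the underside.
- pink_bottle: Bystander, to be left alone: pink bottle, 64 mm across, 160 tall. Origin: centre of the underside.
- bowl: Bystander, to be left alone: black bowl, 100 mm across, 55 tall. Origin: centre of the underside.
- plaster: Bystander, to be left alone: carved plaster block, 110 x 150 x 87 mm. Origin: centre of the underside.
- mallet: Bystander, to be left alone: wooden-headed mallet lying down, 260 mm long. Origin: centre of the underside, handle to its -x.
- rasp: Bystander, to be left alone: rasp with wooden handle lying down, about 310 mm long, 24 high. Origin: centre of the underside, handle to its -x.
- blade_box: Bystander, to be left alone: closed blue box, 100 x 60 x 45 mm. Origin: centre of the underside.
There are look-alikes about, which are no part of the job. What is shaped like the cover but pink, purple or red is not meant.

How it is judged:
By the outcome, as a careful person would: the job done as asked, in the order asked, and still so for the second after the job is handed in, with the robot touching nothing.
It also fails if it takes over 54 s, if anything falls off the work surface, if the arm or the gripper's body presses on something with over 40 N, if the wrist force passes 120 N, or if a joint passes its speed limit or range.

### The arm

A 6-joint arm with a two-finger parallel gripper is mounted at the origin on the work surface. World frame = base frame: x ahead of the robot, y to its left, z up, the work surface at z = 0. Lengths are in mm, angles in rad, forces in N, time in s.
With the tool pointing down it reaches from about 350 to 975 mm from the base axis. Payload 17.4 kg.
Tool frame: the origin (TCP) lies at the very end of the fingers, on their centre line; the grasp point (between the pads) lies 19 mm behind it; z points along the fingers, y is the line along which they close (so a half turn about z gives the same grasp; the last joint's range is limited). The gripper opens to 85 mm and grips with 20 to 120 N. Pads are 22 mm wide; open, the fingers measure 114 mm over their backs; the gripper's body (76 mm by 85 mm) begins 54 mm behind the grasp point. The pads swing forward as they close: fully open they stand 13 mm farther back than shut.
Start: joints at [1.31, 0.116, 1.442, -0, 1.584, -0.038], TCP at [149.157, 658.32, 231.303] pointing down, gripper open.
Joint ranges: [-2.83, 2.83], [-0.83, 2.19], [0.07, 2.5], [-1.14, 4.28], [0.01, 3], [-2.97, 2.97]. Speed limits (rad/s): [1.89, 1.89, 2.22, 3.14, 3.14, 3.14].

### API

Orientations are given as a 3x3 rotation matrix whose columns are the frame's x, y, z axes.
In Python, from workcell import monitor, optics, job gives the robot as it stands.
- The arm moves only by the tool jog_arm, never from a script. Its argument "plan" is a list of rows, each a list of 3 entries, a list of its own where there are three numbers: the closure, from 0 (fully open) to 1 (shut), then the shift along the tool's x, y, z in cm, then the turn about the tool's z in rad. In form: [[grip, [tx, ty, tz], yaw], ...]. A call has 1 to 8 rows; each row is the pose to reach, as a shift and turn from the pose commanded when the call began, along the tool's axes at that moment; what a row does not reach only later rows make up. A row lasts 1/8 s, in which the tool goes at most 62.5 mm and 10.7 degrees, less where a joint would pass 70% of its speed; a pose out of reach is approached as far as the arm can. A call with a gripper value outside its range is refused whole. The fingers move at their own pace and stop on an object; the grip force is fixed at half the most. Time passes only in rows, so rows that repeat a pose let the fingers close. It gives the time, the measured TCP pose, the force, the opening and the grip force at its end, in the units of the state.
- monitor.state(): the state, without advancing time (a new reading comes with each control period).
- optics.capture(name): name is "side" or "top" or "wrist"; returns a dict with "img" (400x640x3 uint8, blue, green, red), "fx", "fy", "cx", "cy" (pixels), "cam_to_world" (4x4, takes a point from camera to world coordinates). Camera axes: x right, y down, z forward; pixel columns grow to the right and rows downward; lengths in mm; the calibration is good to about 2 mm. The wrist camera is an equidistant fisheye: a pixel r from the principal point sees the ray r / f radians off the axis. A picture is of the moment at which its call begins. There is no depth.
- job.close_job(): hands the job in; it is judged then, once.
The state is a dict: "time": time; "joint_positions": joint angles; "joint_velocities": joint speeds; "tau": joint torques, N m; "tool_pos": TCP position; "ee_rot": TCP orientation; "wrist_force": force on the tool from outside, world axes, zero at the start; "wrist_torque": the same for the moment, N m; "opening": finger opening in mm; "gripper_force": force on a finger pad.
Only numpy, scipy, OpenCV 4.12 (cv2) and the standard library are available. Lean on these libraries where they do the work, as an engineer would, in place of code of your own. Each camera call takes 0.05 s, during which the arm holds its last target. There are 200 camera calls.

## Working session

There is one attempt and no reset: what is moved stays moved. The work goes in short steps, Python scripts to look and compute and a tool call to move; the robot and the scene stay as the last step left them, time stands still between calls to the robot, and variables do not carry over. Pictures are saved under pics/ and viewed, at most 10 in all, crops included, and the job is handed in when it is done.

Besides the shell and the picture viewer there is one more tool, called after "Call:" as name([rows], argument=value, ...), one row to a line, values as JSON. jog_arm: Moves the arm, as the interface text tells. Its arguments: {"type":"object","properties":{"plan":{"type":"array"}},"required":["plan"]}

```bash
mkdir -p pics
cat > h.py <<'E'
import numpy as np, cv2
from workcell import monitor, optics, job
def cap(n,save=None):
    c=optics.capture(n)
    if save: cv2.imwrite(f'pics/{save}.png',c['img'])
    return c
def ray(c,u,v):
    T=np.array(c['cam_to_world']); x=(u-c['cx'])/c['fx']; y=(v-c['cy'])/c['fy']
    return T[:3,3],T[:3,:3]@np.array([x,y,1.])
def onz(c,u,v,z):
    o,d=ray(c,u,v); return o+d*(z-o[2])/d[2]
def proj(c,p):
    T=np.array(c['cam_to_world']); q=T[:3,:3].T@(np.array(p)-T[:3,3]); return q[:2]/q[2]*[c['fx'],c['fy']]+[c['cx'],c['cy']]
def blobs(c,lo,hi,amin=60):
    m=cv2.inRange(cv2.cvtColor(c['img'],cv2.COLOR_BGR2HSV),lo,hi)
    cs,_=cv2.findContours(m,cv2.RETR_EXTERNAL,cv2.CHAIN_APPROX_NONE)
    return [k for k in cs if cv2.contourArea(k)>amin]
E
python3 - <<'E'
from h import *
t=cap('top','top0'); s=cap('side','side0')
cv2.imwrite('pics/both.png',np.vstack([t['img'],s['img']])[:, :] if 0 else cv2.resize(np.vstack([t['img'],s['img']]),(480,600)))
for n,c in(('top',t),('side',s)):
    print(n,np.round(c['cam_to_world'],2).tolist(),c['fx'],c['cx'],c['cy'])
    for col,lo,hi in(('blue',(95,90,40),(130,255,255)),('orange',(5,140,120),(22,255,255))):
        for k in blobs(c,lo,hi): print(col,cv2.contourArea(k),np.round(cv2.minAreaRect(k)[0]),np.round(cv2.minAreaRect(k)[1:][0]),cv2.minAreaRect(k)[2])
E
```

```text
top [[0.03, -0.99, 0.17, 373.28], [-1.0, -0.02, 0.01, -26.64], [-0.0, -0.17, -0.99, 1355.91], [0.0, 0.0, 0.0, 1.0]] 362.2135537834135 322.9366056578901 194.5665570117284
blue 492.5 [396. 206.] [25. 25.] 90.0
blue 13283.0 [602. 293.] [ 74. 211.] -0.0
blue 407.0 [390. 155.] [26. 17.] 90.0
orange 969.0 [510. 347.] [56. 26.] 23.80594253540039
orange 64.5 [435. 268.] [ 5. 17.] 18.434947967529297
orange 97.5 [392. 255.] [20.  6.] 66.80140686035156
orange 63.5 [462. 234.] [26.  3.] 90.0
orange 63.5 [397. 206.] [18.  4.] 71.56504821777344
orange 124.5 [100. 212.] [ 6. 38.] 7.125016689300537
orange 120.0 [105. 170.] [ 5. 41.] 7.594643592834473
orange 110.5 [461. 127.] [21. 46.] 62.241458892822266
orange 60.5 [255. 104.] [ 4. 20.] 90.0
orange 2286.0 [281. 112.] [233.  27.] 1.2945996522903442
side [[1.0, -0.03, 0.05, 494.0], [-0.06, -0.55, 0.83, -913.64], [0.01, -0.83, -0.55, 695.33], [0.0, 0.0, 0.0, 1.0]] 381.86056060387267 328.20086564192627 199.9492848214409
blue 1292.5 [419. 280.] [31. 46.] 90.0
blue 674.5 [332. 257.] [39. 29.] 1.7899105548858643
blue 221.0 [ 45. 217.] [28. 12.] 63.43495178222656
blue 73.0 [141. 183.] [ 8. 43.] 22.30620574951172
blue 855.0 [413.  88.] [28. 40.] 6.009006023406982
blue 296.5 [342.  78.] [20. 21.] 90.0
blue 817.5 [381.  45.] [30. 30.] 90.0
blue 1052.5 [420.  39.] [28. 42.] 6.34019136428833
orange 568.5 [298. 394.] [10. 59.] 90.0
orange 362.0 [ 83. 389.] [20. 26.] 90.0
orange 350.0 [234. 338.] [33. 13.] 15.255120277404785
orange 2193.5 [ 32. 364.] [71. 63.] 90.0
orange 315.5 [263. 282.] [13. 29.] 71.56504821777344
orange 114.5 [273. 242.] [22.  7.] 59.03623962402344
orange 448.5 [332. 237.] [26. 32.] 74.74488067626953
orange 122.0 [435. 182.] [14. 12.] 15.945395469665527
orange 222.0 [379. 171.] [18. 16.] 3.5763344764709473
orange 114.5 [442. 166.] [16. 12.] 45.0
orange 2057.5 [481. 266.] [330.  50.] 61.42930221557617
orange 323.5 [168. 123.] [10. 46.] 90.0
```

View pics/top0.png

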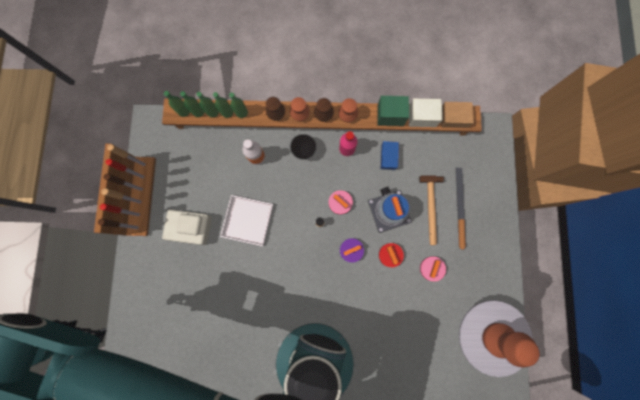

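View pics/side0.png

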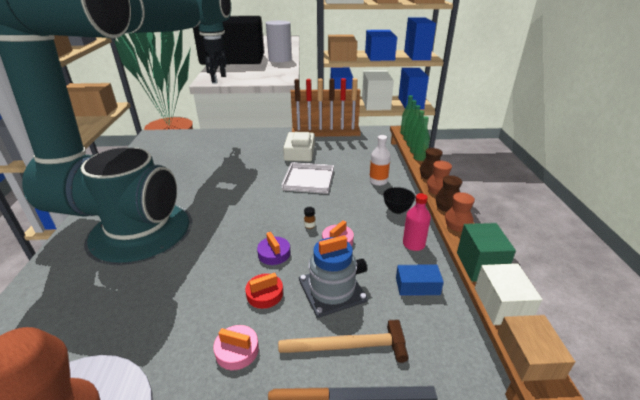

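The only blue one is at top (396,206) / side (332,257), and it sits on the grey pot. The look-alikes are pink at top (341,202) and (434,268), purple at (352,250) and red at (392,255). They lie on the bench and have the wrong colour. Next I'll confirm this in a crop and measure.

Run:
```python
from h import *
t=cap('top'); s=cap('side')
cr=[cv2.resize(t['img'][160:250,330:450],(480,360),interpolation=cv2.INTER_CUBIC),cv2.resize(s['img'][210:325,255:408],(480,360),interpolation=cv2.INTER_CUBIC)]
cv2.imwrite('pics/crop.png',cv2.resize(np.hstack(cr),(800,300)))
hsv=lambda c:cv2.cvtColor(c['img'],cv2.COLOR_BGR2HSV)
def sel(c,lo,hi,box):
    m=cv2.inRange(hsv(c),lo,hi); k=np.zeros_like(m); x0,y0,x1,y1=box; k[y0:y1,x0:x1]=m[y0:y1,x0:x1]
    return k
# bar in top
m=sel(t,(3,90,80),(24,255,255),(380,190,412,222)); p=cv2.findNonZero(m)
r=cv2.minAreaRect(p); print('bar px',r,len(p))
M=p.reshape(-1,2).mean(0); W=np.array([onz(t,u,v,159)[:2] for u,v in p.reshape(-1,2)])
w=W.mean(0); e,V=np.linalg.eigh(np.cov((W-w).T)); d=V[:,1]; a=(W-w)@d; b=(W-w)@V[:,0]
print('bar mean',w,'ang',np.degrees(np.arctan2(d[1],d[0])),'len',np.ptp(a),np.ptp(b))
# cover disc top: blue + orange hull, at z=132
mb=sel(t,(95,70,40),(130,255,255),(375,185,418,226)); pb=cv2.findNonZero(mb|m)
(x,y),rad=cv2.minEnclosingCircle(pb); print('disc',x,y,rad,onz(t,x,y,132), 'w',np.ptp([onz(t,x-rad,y,132)[1],onz(t,x+rad,y,132)[1]]))
# side: bar
ms=sel(s,(3,90,80),(24,255,255),(310,230,355,260)); ps=cv2.findNonZero(ms); print('side bar',cv2.minAreaRect(ps))
mm=ps.reshape(-1,2).mean(0); o1,d1=ray(t,*M); o2,d2=ray(s,*mm)
k=np.linalg.lstsq(np.c_[d1,-d2],o2-o1,rcond=None)[0]; print('tri',o1+k[0]*d1,o2+k[1]*d2)
# tray
mt=sel(t,(0,0,150),(180,60,255),(210,185,280,255)); pt=cv2.findNonZero(mt); r=cv2.minAreaRect(pt)
print('tray',r,onz(t,*r[0],15),[np.round(onz(t,*q,22)[:2]) for q in cv2.boxPoints(r)])
# ink
mi=sel(t,(0,0,0),(180,255,60),(310,212,330,232)); pi=cv2.findNonZero(mi); print('ink',onz(t,*pi.reshape(-1,2).mean(0),60))
st=monitor.state(); print(np.round(st['ee_rot'],3).tolist(),st['wrist_force'],st['opening'])
```

```text
bar px ((396.9000244140625, 205.70001220703125), (18.34120750427246, 5.059643268585205), 71.56504821777344) 96
bar mean [ 545.6776033  -264.81452741] ang -162.20268347279065 len 60.88344597555319 17.13888080648797
disc 395.5 206.6999969482422 13.384421348571777 [ 546.10621897 -265.41972827  132.        ] w 91.08652680031585
side bar ((331.6515808105469, 240.2759246826172), (20.71575355529785, 29.419424057006836), 75.25643920898438)
tri [ 546.77585967 -266.39639648  151.10754719] [ 546.29535624 -266.41298486  151.04165457]
tray ((245.6706085205078, 219.9823455810547), (44.90460968017578, 45.23000717163086), 12.528807640075684) [498.99214355 268.04483293  15.        ] [array([433., 361.]), array([598., 336.]), array([565., 171.]), array([401., 198.])]
ink [496.44837288  -7.36233841  60.        ]
[[-0.975, 0.221, -0.0], [0.221, 0.975, -0.001], [0.0, -0.001, -1.0]] [-0.70822883  0.16579081  0.45140393] 85.5435257556083
```

View pics/crop.png

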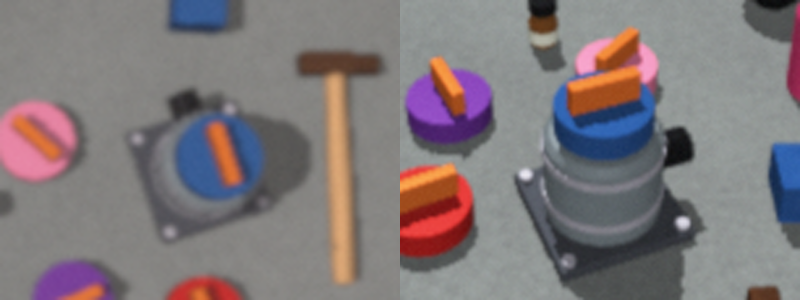

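The crop confirms it: the blue cover with its orange bar sits on the grey pot, and the bar's long axis is about 17.8° from world x. I measured its centre at about (546,-265.5). The bar triangulates to z≈151 against an expected 145–159, and the disc to 91 mm against 88, so both fit. Moving above it now.

Call:
jog_arm([
  [0,[-29.5,-40.6,0],1.3],
  [0,[-29.5,-40.6,0],1.3],
  [0,[-29.5,-40.6,0],1.3],
  [0,[-29.5,-40.6,0],1.3],
  [0,[-29.5,-40.6,0],1.3],
  [0,[-29.5,-40.6,0],1.3],
  [0,[-29.5,-40.6,0],1.3],
  [0,[-29.5,-40.6,0],1.3],
])

```text
time: 1.2
tool_pos: [346.6, 197.0, 231.4]
ee_rot: [[-0.046, 0.999, 0.001], [0.999, 0.046, 0.0], [0.0, 0.001, -1.0]]
wrist_force: [1.5, 0.7, 1.0]
opening: 85.6
gripper_force: 0.0
```

```bash
cat >> h.py <<'E'
def go(p,deg):
    """shift in tool axes (cm) and yaw to reach TCP p with tool x at deg"""
    s=monitor.state(); R=np.array(s['ee_rot']); a=np.degrees(np.arctan2(R[1,0],R[0,0]))
    print('t',s['time'],'pos',np.round(s['tool_pos'],1),'xang',round(a,2),'F',np.round(s['wrist_force'],1),'T',np.round(s['wrist_torque'],2),'open',round(s['opening'],1),'q6',round(s['joint_positions'][5],2))
    print('->',np.round(R.T@(np.array(p)-s['tool_pos'])/10,2),'yaw',round(np.radians((a-deg+180)%360-180),3))
E
python3 -c "
from h import *
go([546,-265.5,220],17.8)"
```

```text
t 1.2 pos [346.6 197.  231.4] xang 92.61 F [1.5 0.7 1. ] T [-0.04  0.    0.01] open 85.6 q6 0.41
-> [-47.11  17.81   1.14] yaw 1.306
```

Call:
jog_arm([
  [0,[-47.1,17.8,1.1],1.306],
  [0,[-47.1,17.8,1.1],1.306],
  [0,[-47.1,17.8,1.1],1.306],
  [0,[-47.1,17.8,1.1],1.306],
  [0,[-47.1,17.8,1.1],1.306],
  [0,[-47.1,17.8,1.1],1.306],
  [0,[-47.1,17.8,1.1],1.306],
  [0,[-47.1,17.8,1.1],1.306],
])

```text
time: 2.2
tool_pos: [545.8, -261.9, 220.2]
ee_rot: [[0.953, 0.305, 0.0], [0.305, -0.953, 0.0], [0.0, -0.0, -1.0]]
wrist_force: [1.3, 0.8, -0.1]
opening: 85.4
gripper_force: 0.0
```

```bash
python3 -c "
from h import *
go([546,-265.5,175],17.8)
w=cap('wrist','wrist1'); print(w['fx'],w['cx'],w['cy'],np.round(w['cam_to_world'],3).tolist())
m=cv2.inRange(cv2.cvtColor(w['img'],cv2.COLOR_BGR2HSV),(3,110,80),(24,255,255))
cs=cv2.findContours(m,cv2.RETR_EXTERNAL,cv2.CHAIN_APPROX_NONE)[0]
T=np.array(w['cam_to_world'])
for k in cs:
    if cv2.contourArea(k)<300: continue
    r=cv2.minAreaRect(k); print(r)
    for u,v in [r[0],*cv2.boxPoints(r)]:
        x,y=u-w['cx'],v-w['cy']; th=np.hypot(x,y)/w['fx']; d=np.array([x,y,0])/np.hypot(x,y)*np.sin(th); d[2]=np.cos(th)
        d=T[:3,:3]@d; print(np.round(T[:3,3]+d*(159-T[2,3])/d[2],1))
"
```

```text
t 2.2 pos [ 545.8 -261.9  220.2] xang 17.73 F [ 1.3  0.8 -0.1] T [-0.01 -0.06 -0.01] open 85.4 q6 0.77
-> [-0.09  0.35  4.52] yaw -0.001
309.70691628693146 317.59360991821285 201.58781285349588 [[0.304, -0.905, -0.298, 622.593], [-0.953, -0.289, -0.094, -236.666], [-0.001, 0.312, -0.95, 363.214], [0.0, 0.0, 0.0, 1.0]]
((382.1763916015625, 341.78045654296875), (17.330469131469727, 31.789321899414062), 49.08561706542969)
[ 449.2 -353.   159. ]
[ 440.7 -339.   159. ]
[ 469.9 -349.8  159. ]
[ 457.4 -367.3  159. ]
[ 426.3 -356.8  159. ]
((282.40802001953125, 297.7440185546875), (52.59232711791992, 17.351890563964844), 79.69515228271484)
[ 472.3 -254.6  159. ]
[ 491.5 -238.9  159. ]
[ 498.6 -250.8  159. ]
[ 450.6 -271.7  159. ]
[ 442.2 -258.8  159. ]
((478.41943359375, 275.49139404296875), (12.273818016052246, 58.17832946777344), 29.291362762451172)
[ 537.  -408.2  159. ]
[ 511.8 -401.2  159. ]
[ 563.5 -401.9  159. ]
[ 561.3 -416.1  159. ]
[ 508.  -416.2  159. ]
((178.15451049804688, 257.2510681152344), (16.758420944213867, 50.4217529296875), 84.95755004882812)
[ 479.4 -164.   159. ]
[ 476
[... 278 characters left out ...]
), (61.204132080078125, 164.97145080566406), 15.054317474365234)
[ 601.6 -351.6  159. ]
[ 536.4 -336.6  159. ]
[ 657.6 -321.1  159. ]
[ 667.1 -371.9  159. ]
[ 536.1 -395.2  159. ]
((168.05618286132812, 109.08989715576172), (57.875885009765625, 19.50396156311035), 57.9946174621582)
[ 591.8 -135.9  159. ]
[ 601.4 -112.6  159. ]
[ 611.2 -124.6  159. ]
[ 582.9 -157.5  159. ]
[ 572.5 -146.5  159. ]
((620.0, 142.0), (152.0, 38.0), 90.0)
[ 706.9 -519.7  159. ]
[ 757.3 -459.6  159. ]
[ 796.6 -524.5  159. ]
[ 653.4 -620.1  159. ]
[ 629.1 -535.   159. ]
((592.0, 30.0), (60.0, 94.0), 90.0)
[ 783.2 -438.4  159. ]
[ 774.8 -378.1  159. ]
[ 875.7 -512.4  159. ]
[ 802.9 -522.8  159. ]
[ 723.6 -390.7  159. ]
```

View pics/wrist1.png

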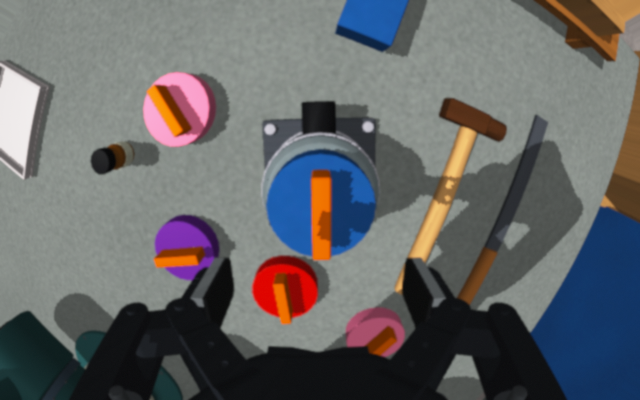

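The wrist view shows the blue cover's bar at (320,215), centred between the fingers and aligned with the tool's x axis. The red, purple and pink covers are clear of it. Descending and closing.

Call:
jog_arm([
  [0.4,[0.1,-0.1,4],0],
  [0.4,[0.1,-0.1,7],0],
  [0.5,[0.1,-0.1,8.3],0],
  [0.7,[0.1,-0.1,8.3],0],
  [1,[0.1,-0.1,8.3],0],
  [1,[0.1,-0.1,8.3],0],
  [1,[0.1,-0.1,8.3],0],
  [1,[0.1,-0.1,8.3],0],
])

```text
time: 3.25
tool_pos: [547.0, -261.0, 139.5]
ee_rot: [[0.952, 0.307, 0.004], [0.307, -0.952, -0.006], [0.002, 0.007, -1.0]]
wrist_force: [7.0, -20.3, -6.2]
opening: 12.7
gripper_force: 60.1
```

```bash
python3 -c "
from h import *
go([546.5,-264.5,137],17.8)"
```

```text
t 3.25 pos [ 547.  -261.   139.5] xang 17.88 F [  7.  -20.3  -6.2] T [-3.43 -1.16  0.04] open 12.7 q6 0.77
-> [-0.16  0.32  0.25] yaw 0.001
```

Call:
jog_arm([
  [1,[0,-0.35,0],0],
  [1,[0,-0.35,0],0],
  [1,[0,-0.35,0],0],
  [1,[0,-0.35,0],0],
])

```text
time: 3.75
tool_pos: [546.7, -260.4, 139.7]
ee_rot: [[0.952, 0.306, 0.007], [0.306, -0.952, -0.012], [0.003, 0.013, -1.0]]
wrist_force: [18.3, -45.6, -15.4]
opening: 12.8
gripper_force: 60.1
```

```bash
python3 -c "
from h import *
go([546.5,-264.5,137],17.8)"
```

```text
t 3.75 pos [ 546.7 -260.4  139.7] xang 17.82 F [ 18.3 -45.6 -15.4] T [-7.49 -2.98  0.17] open 12.8 q6 0.78
-> [-0.15  0.38  0.27] yaw 0.0
```

Call:
jog_arm([
  [1,[0,0.3,0],0],
  [1,[0,0.62,0],0],
  [1,[0,0.62,0],0],
  [1,[0,0.62,0],0],
])

```text
time: 4.25
tool_pos: [547.4, -261.6, 139.1]
ee_rot: [[0.951, 0.308, 0.002], [0.308, -0.951, -0.002], [0.001, 0.003, -1.0]]
wrist_force: [1.1, -6.5, 5.4]
opening: 12.6
gripper_force: 63.2
```

```bash
python3 -c "
from h import *
go([546.5,-264.5,137],17.8)"
```

```text
t 4.25 pos [ 547.4 -261.6  139.1] xang 17.92 F [ 1.1 -6.5  5.4] T [-0.95 -0.06 -0.01] open 12.6 q6 0.77
-> [-0.18  0.25  0.21] yaw 0.002
```

Call:
jog_arm([
  [1,[0,0.08,0],-0.17],
  [1,[0,0.08,0],-0.349],
  [1,[0,0.08,0],-0.349],
  [1,[0,0.08,0],-0.349],
  [1,[0,0.08,-0.2],-0.349],
  [1,[0,0.08,-0.4],-0.349],
  [1,[0,0.08,-0.4],-0.349],
  [1,[0,0.08,-0.4],-0.349],
])

```text
time: 5.25
tool_pos: [547.0, -261.6, 141.2]
ee_rot: [[0.789, 0.615, -0.0], [0.615, -0.789, 0.0], [-0.0, -0.001, -1.0]]
wrist_force: [-0.7, 1.0, -3.7]
opening: 13.0
gripper_force: 62.1
```

```bash
python3 -c "
from h import *
go([546.5,-264.5,137],17.8)"
```

```text
t 5.25 pos [ 547.  -261.6  141.2] xang 37.92 F [-0.7  1.  -3.7] T [0.15 0.06 0.02] open 13.0 q6 0.42
-> [-0.22  0.2   0.42] yaw 0.351
```

Call:
jog_arm([
  [1,[0,0,-0.2],0],
  [1,[0,0,-0.2],0],
  [1,[0,0,-0.2],0],
])

```text
time: 5.62
tool_pos: [546.8, -261.5, 141.4]
ee_rot: [[0.789, 0.615, -0.002], [0.615, -0.789, 0.001], [-0.001, -0.002, -1.0]]
wrist_force: [6.3, -1.1, -20.2]
opening: 12.1
gripper_force: 60.0
```

Caught at 20° (it rose 2.3 mm, then 20 N). Next step is 31°.

Call:
jog_arm([
  [1,[0,0,0.45],0],
  [1,[0,0,0.45],0],
  [1,[0,0,0.45],-0.18],
  [1,[0,0,0.45],-0.192],
  [1,[0,0,0.3],-0.192],
  [1,[0,0,0.1],-0.192],
  [1,[0,0,0.1],-0.192],
  [1,[0,0,0.1],-0.192],
])

```text
time: 6.62
tool_pos: [546.9, -261.7, 141.7]
ee_rot: [[0.658, 0.753, -0.001], [0.753, -0.658, 0.0], [-0.0, -0.001, -1.0]]
wrist_force: [2.0, -1.1, -12.5]
opening: 12.7
gripper_force: 60.9
```

Call:
jog_arm([
  [1,[0,0,0.35],0],
  [1,[0,0,0.35],0],
  [1,[0,0,0.35],-0.18],
  [1,[0,0,0.35],-0.192],
  [1,[0,0,0.2],-0.192],
  [1,[0,0,0],-0.192],
  [1,[0,0,0],-0.192],
  [1,[0,0,0],-0.192],
])

```text
time: 7.62
tool_pos: [547.1, -261.8, 142.4]
ee_rot: [[0.502, 0.865, 0.0], [0.865, -0.502, -0.0], [-0.0, 0.0, -1.0]]
wrist_force: [-0.2, -0.1, -1.2]
opening: 12.9
gripper_force: 62.3
```

Call:
jog_arm([
  [1,[0,0,-0.2],0],
  [1,[0,0,-0.2],0],
  [1,[0,0,-0.2],0],
])

```text
time: 8.0
tool_pos: [547.1, -261.8, 144.4]
ee_rot: [[0.501, 0.865, -0.0], [0.865, -0.501, -0.0], [-0.0, -0.0, -1.0]]
wrist_force: [-0.8, 0.5, -1.3]
opening: 12.6
gripper_force: 62.3
```

Call:
jog_arm([
  [1,[0,0,-0.25],0],
  [1,[0,0,-0.5],0],
  [1,[0,0,-0.75],0],
  [1,[0,0,-1.0],0],
  [1,[0,0,-1.0],0],
])

```text
time: 8.62
tool_pos: [547.3, -261.8, 154.8]
ee_rot: [[0.501, 0.865, 0.001], [0.865, -0.501, -0.0], [0.0, 0.001, -1.0]]
wrist_force: [0.2, 0.3, -1.7]
opening: 12.2
gripper_force: 62.4
```

```bash
python3 -c "
from h import *
s=cap('side'); cv2.imwrite('pics/s2.png',cv2.resize(s['img'][160:320,240:420],None,fx=3,fy=3))"
```

```text
(no output)
```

View pics/s2.png

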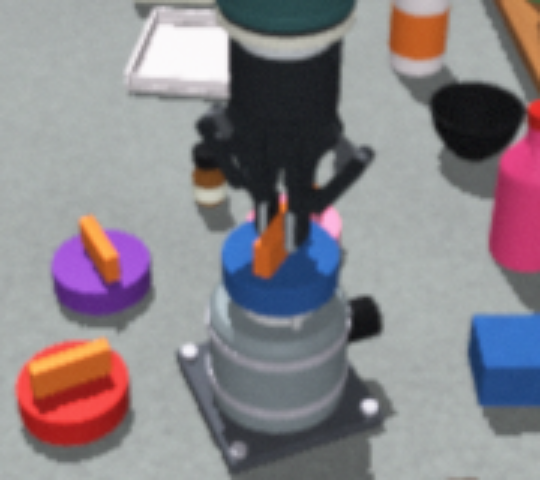

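The side view shows the cover raised, with the neck visible beneath it and the bar held in the pads. Lifting clear.

Call:
jog_arm([
  [1,[0,0,-0.5],0],
  [1,[0,0,-1.2],0],
  [1,[0,0,-2.2],0],
  [1,[0,0,-4],0],
  [1,[0,0,-6.5],0],
  [1,[0,0,-6.5],0],
  [1,[4,-2.8,-6.5],0],
  [1,[8,-5.7,-6.5],0],
])

```text
time: 9.68
tool_pos: [537.4, -163.0, 218.5]
ee_rot: [[0.502, 0.865, -0.001], [0.865, -0.502, 0.0], [-0.0, -0.001, -1.0]]
wrist_force: [0.6, 0.9, -2.3]
opening: 12.6
gripper_force: 62.3
```

```bash
python3 -c "
from h import *
go([499,267,220],60)"
```

```text
t 9.675 pos [ 537.4 -163.   218.5] xang 59.85 F [ 0.6  0.9 -2.3] T [ 0.01 -0.02  0.03] open 12.6 q6 0.19
-> [ 35.26 -24.92  -0.13] yaw -0.003
```

Call:
jog_arm([
  [1,[4.5,-3.2,0],0],
  [1,[9,-6.4,0],0],
  [1,[13.5,-9.6,0],0],
  [1,[18,-12.8,0],0],
  [1,[22.5,-16,0],0],
  [1,[27,-19.2,0],0],
  [1,[31,-22,0],0],
  [1,[34,-24.1,0],0],
])

```text
time: 10.68
tool_pos: [499.1, 252.9, 218.7]
ee_rot: [[0.5, 0.866, -0.001], [0.866, -0.5, -0.0], [-0.0, -0.0, -1.0]]
wrist_force: [0.6, 0.0, -2.1]
opening: 12.5
gripper_force: 62.4
```

Call:
jog_arm([
  [1,[0,0,0],0],
  [1,[0,0,0],0],
  [1,[0,0,0],0],
])

```text
time: 11.05
tool_pos: [499.9, 250.2, 219.2]
ee_rot: [[0.502, 0.865, -0.0], [0.865, -0.502, -0.0], [-0.0, 0.0, -1.0]]
wrist_force: [-0.0, -0.3, -1.6]
opening: 12.8
gripper_force: 62.3
```

```bash
python3 -c "
from h import *
go([499,267,120],60)
cap('side','s3')
t=cap('top'); m=cv2.inRange(cv2.cvtColor(t['img'],cv2.COLOR_BGR2HSV),(0,0,150),(180,60,255))[185:255,210:285]
cv2.imwrite('pics/t3.png',cv2.resize(t['img'][150:270,170:330],None,fx=4,fy=4))"
```

```text
t 11.05 pos [499.9 250.2 219.2] xang 59.86 F [-0.  -0.3 -1.6] T [-0.04  0.03 -0.04] open 12.8 q6 0.94
-> [ 1.41 -0.92  9.92] yaw -0.002
```

View pics/s3.png

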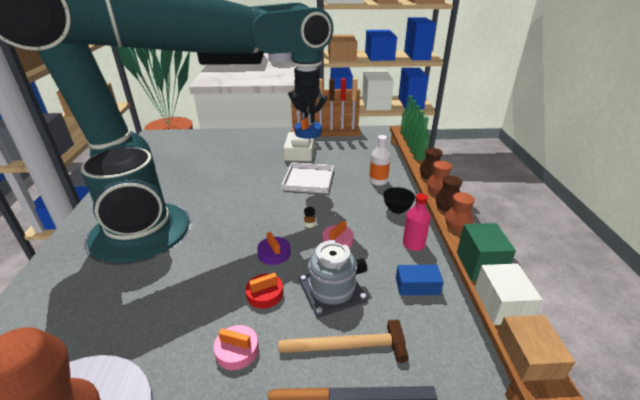

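The side view shows the cover held level at (308,130), the pot bare, and the tray at (309,178) unobstructed. Descending part way and cross-checking the tray from the side view.

Call:
jog_arm([
  [1,[1.4,-0.9,2],0],
  [1,[1.4,-0.9,5],0],
  [1,[1.4,-0.9,9],0],
  [1,[1.4,-0.9,12],0],
  [1,[1.4,-0.9,13.9],0],
  [1,[1.4,-0.9,13.9],0],
])

```text
time: 11.9
tool_pos: [498.3, 267.6, 78.9]
ee_rot: [[0.501, 0.865, -0.002], [0.865, -0.501, -0.001], [-0.002, -0.001, -1.0]]
wrist_force: [-1.0, 0.1, -2.3]
opening: 12.5
gripper_force: 62.2
```

```bash
python3 -c "
from h import *
go([499,267,38.1],60)
s=dict(optics.capture('side')); s['img']=cv2.imread('pics/s3.png')
m=cv2.inRange(cv2.cvtColor(s['img'],cv2.COLOR_BGR2HSV),(0,0,150),(180,60,255)); z=np.zeros_like(m); z[160:196,275:340]=m[160:196,275:340]
r=cv2.findNonZero(z).reshape(-1,2)
for f in (r[r[:,0].argmin()],r[r[:,0].argmax()],r[r[:,1].argmin()],r[r[:,1].argmax()]): print(f,np.round(onz(s,*f,22)))
print([proj(s,(499+a,267+b,22)).round() for a,b in((-66,94),(99,69),(66,-96),(-98,-69))])
"
```

```text
t 11.9 pos [498.3 267.6  78.9] xang 59.92 F [-1.   0.1 -2.3] T [ 0.03 -0.07 -0.02] open 12.5 q6 0.97
-> [-0.01  0.09  4.08] yaw -0.001
[275 162] [374. 358.  22.]
[339 160] [614. 363.  22.]
[276 160] [377. 374.  22.]
[275 195] [387. 131.  22.]
[array([291., 161.]), array([335., 163.]), array([329., 187.]), array([280., 184.])]
```

The projected tray corners match the picture. Lowering gently.

Call:
jog_arm([
  [1,[0,0,1.5],0],
  [1,[0,0,2.7],0],
  [1,[0,0,3.3],0],
  [1,[0,0,3.6],0],
  [1,[0,0,3.7],0],
  [1,[0,0,3.8],0],
  [1,[0,0,3.8],0],
  [1,[0,0,3.8],0],
])

```text
time: 12.95
tool_pos: [499.0, 267.7, 42.6]
ee_rot: [[0.501, 0.865, 0.0], [0.865, -0.501, 0.0], [0.0, 0.0, -1.0]]
wrist_force: [-0.1, 0.9, -1.8]
opening: 12.7
gripper_force: 62.3
```

Call:
jog_arm([
  [1,[0,0,0.1],0],
  [1,[0,0,0.2],0],
  [1,[0,0,0.3],0],
  [1,[0,0,0.4],0],
  [1,[0,0,0.4],0],
  [1,[0,0,0.4],0],
])

```text
time: 13.7
tool_pos: [499.0, 267.7, 38.4]
ee_rot: [[0.501, 0.865, -0.0], [0.865, -0.501, 0.0], [-0.0, -0.0, -1.0]]
wrist_force: [0.7, 0.1, -2.4]
opening: 12.6
gripper_force: 62.3
```

Call:
jog_arm([
  [1,[0,0,0.05],0],
  [1,[0,0,0.1],0],
  [1,[0,0,0.15],0],
  [1,[0,0,0.15],0],
])

```text
time: 14.2
tool_pos: [499.4, 267.7, 37.9]
ee_rot: [[0.501, 0.865, 0.001], [0.865, -0.501, 0.0], [0.001, 0.001, -1.0]]
wrist_force: [-1.4, -3.5, 8.1]
opening: 12.9
gripper_force: 63.7
```

The cover touched down at 37.9 mm, against the expected 38.1, with 8 N. Letting go and rising straight up.

Call:
jog_arm([
  [0.8,[0,0,-0.1],0],
  [0.6,[0,0,-0.1],0],
  [0.5,[0,0,-0.1],0],
  [0.5,[0,0,-0.1],0],
  [0.5,[0,0,-1],0],
  [0.5,[0,0,-4],0],
  [0.5,[0,0,-9],0],
  [0.5,[0,0,-14],0],
])

```text
time: 15.2
tool_pos: [498.7, 267.6, 179.0]
ee_rot: [[0.501, 0.865, 0.0], [0.865, -0.501, 0.0], [0.0, 0.0, -1.0]]
wrist_force: [-0.5, 0.9, 0.3]
opening: 42.7
gripper_force: 0.0
```

Call:
jog_arm([
  [0.5,[-3,0,-5],0],
  [0.5,[-6,0,-5],0],
  [0.5,[-12,0,-5],0],
  [0.5,[-12,0,-5],0],
  [0.5,[-12,0,-5],0],
])

```text
time: 15.82
tool_pos: [439.0, 163.9, 227.6]
ee_rot: [[0.502, 0.865, 0.001], [0.865, -0.502, 0.001], [0.001, 0.001, -1.0]]
wrist_force: [0.1, 0.6, -0.2]
opening: 43.3
gripper_force: 0.0
```

```bash
python3 -c "
from h import *
go([499,267,38.1],60)
s=cap('side'); t=cap('top')
cv2.imwrite('pics/f.png',np.hstack([cv2.resize(s['img'][100:300,230:450],(400,364)),cv2.resize(t['img'][120:290,160:460],(400,227)).copy() if 0 else cv2.resize(t['img'][120:290,210:397],(400,364))]))"
```

```text
t 15.825 pos [439.  163.9 227.6] xang 59.89 F [ 0.1  0.6 -0.2] T [ 0.02  0.   -0.01] open 43.3 q6 0.83
-> [11.9   0.   18.96] yaw -0.002
```

View pics/f.png

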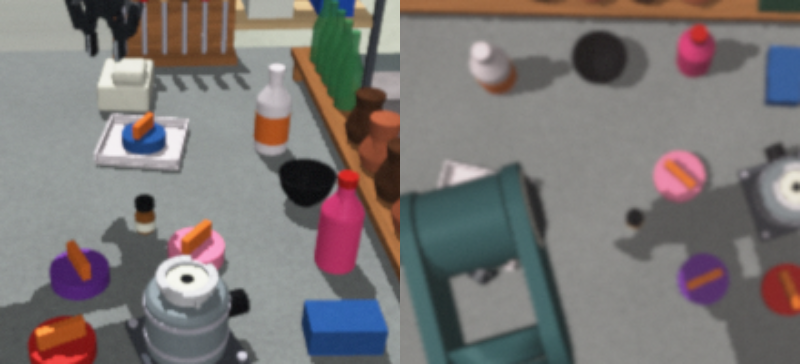

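The cover lies flat in the middle of the tray with its bar up (crop pixel (143,137)). The gripper is clear and everything else is where it was.

```bash
python3 -c "
from h import *
print(job.close_job())"
```

```text
the job is handed in; nothing more can be done
None
```

The blue cover came free about 42° anticlockwise; it now lies flat in the white tray, bar up and released, and I handed the job in at about 16 s of robot time. While I was centring the grip, one correction went the wrong way and pushed the cover sideways with about 50 N (limit 120 N) before I reversed it.

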